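# Clamp a whetstone in its holder by spinning down the wing nut

### The job

Get the whetstone ready for sharpening: with a fingertip push the holder's sliding jaw up until the stone is snug between both jaws, then, still with the fingertips, stroke the wings of the loose wing nut round clockwise, again and again, until it has run down onto its washer and is tight, so that the jaw is locked. Push gently; do not squeeze or lift anything, keep the stone flat on the holder, leave the small things lying around where they are, and finish with the hand clear.

Things in the scene. Friction and masses are not known exactly. Their poses are not given: they have to be found in the camera images.
- holder: Whetstone holder: pale wooden base, 80 mm wide (its x), 352 mm long (its y), flat top 18 mm above the worktop, fixed there by its rubber feet; place and yaw vary. Origin: centre of the underside, z up. From -y to +y it carries the fixed jaw, the whetstone, the sliding jaw with its flat strap, and the wing nut near the +y end.
- fixed_jaw_face (a point): Middle of the fixed jaw's rubber face that meets the stone, at (0, -158, 27) mm in the holder's frame. The jaw is 62 mm wide, its top 37 mm above the worktop.
- whetstone: Grey whetstone with a paler upper layer, 60 x 180 x 27 mm (x, y, z), about 0.45 kg, loose and flat on the holder between the jaws, long side along the holder. Origin: centre of its underside. It starts 4 to 16 mm short of the fixed jaw; home, its origin is at y = -68 mm in the holder's frame. The sliding jaw pushes it home.
- jaw (a joint): Slide of the moving jaw, in m: 0 = drawn back, grows as it moves to the stone and the fixed jaw (along the holder's -y). At 0.034 the stone is snug between both jaws. Starts at 0 to 0.012. Slides with a few N (stone included) while the nut is loose, is held by friction under the nut when that is tight, and stays where left.
- jaw_back (a point): Middle of the sliding jaw's back, a plain upright metal face 62 mm wide, 22 to 37 mm above the worktop, that looks along the holder's +y to the wing nut; push it along -y. The point is 30 mm above the worktop and moves with the jaw. Between this face and the circle swept by the wings is at least 35 mm of room.
- strap_end (a point): Middle of the upper edge of the free +y end of the sliding jaw's flat strap: 32 mm wide, its top 22 mm above the worktop, it runs from the jaw back under the wing nut; the nut's stud stands in its slot. Two low guides flank it (top 23 mm above the worktop, 17 to 24 mm either side of the middle, y = 88 to 168 mm of the holder).
- wing_nut (a joint): Angle of the wing nut, in rad: 0 at the top, grows clockwise seen from above (right-hand thread, 5 mm a turn: it sinks as it tightens). Starts at 0.3 to 2.0. Loose (0.012 N m, stays where left) till it meets its washer at 7.54, then stiffens: about 0.1 N m at 7.9, 0.17 N m at 8.1; tight from 7.8, stops dead at 8.8. At 0 the wings lie along the holder's x; at q they are turned by -q about z.
- nut_axis (a point): Fixed point on the axis of wing nut and stud, at the strap's top, 22 mm above the worktop: (0, 140, 22) mm in the holder's frame. A steel washer 24 mm across, 3 mm thick, lies here round the stud, under the nut. The fixed stud ends 48 mm above the worktop.
- nut_top (a point): Middle of the top of the brass wing nut's hub; turns and sinks with it. Below it: hub of radius 9 mm, 12 mm high, on a flange of radius 11 mm, 3 mm high. Two upright round wings on either hand, 5 mm thick, reach 31 mm from the axis, from 10 mm below this point to 11 mm above it. Tight, this point is 40 mm above the worktop; at the start 4 to 6 mm higher.
- peeler: Red-handled vegetable peeler, 170 x 25 x 18 mm, lying beside the holder's +x long side, behind the jaw and nut; leave it. Origin: centre of its underside.
- teaspoon: Teaspoon 130 x 26 x 11 mm lying across, past the holder's +y end; leave it. Origin: centre of its underside.
- lemon: Lemon 78 x 55 x 56 mm behind the holder; leave it. Origin: centre of its underside.
- garlic: Head of garlic 60 x 57 x 58 mm behind the holder's far right end; leave it. Origin: centre of its underside.
- matchbox: Small matchbox 36 x 53 x 15 mm behind the holder; leave it. Origin: centre of its underside.

How it is judged:
By the outcome, as a careful person would: the job done as asked, in the order asked, and still so for the second after the job is handed in, with the robot touching nothing.
It also fails if it takes over 64 s, if anything falls off the work surface, if the arm or the gripper's body presses on something with over 40 N, if the wrist force passes 120 N, or if a joint passes its speed limit or range.

### The arm

A 6-joint arm with a two-finger parallel gripper is mounted at the origin on a cart in front of the work surface, level with it; the furniture and walls round the work are solid. World frame = base frame: x ahead of the robot, y to its left, z up, the work surface at z = 0. Lengths are in m, angles in rad, forces in N, time in s.
With the tool pointing down it reaches from about 0.35 to 0.775 m from the base axis. Payload 5.5 kg.
Tool frame: the origin (TCP) lies at the very end of the fingers, on their centre line; the grasp point (between the pads) lies env.hold_point_z behind it (env.hold_point_z is the distance from the TCP to the grasp point, in m); z points along the fingers, y is the line along which they close (so a half turn about z gives the same grasp; the last joint's range is limited). The gripper opens to 85 mm and grips with 20 to 120 N. Pads are 22 mm wide; open, the fingers measure 114 mm over their backs; the gripper's body (76 mm by 85 mm) begins 54 mm behind the grasp point. The pads swing forward as they close: fully open they stand 13 mm farther back than shut.
Start: joints at [1.047, 0.313, 0.046, 1.304, 0, 1.431], TCP at [0.215, 0.533, 0.231] pointing down, gripper open.
Joint ranges: [-2.76, 2.76], [-0.86, 1.69], [-1.03, 1.26], [-2.2, 2.34], [-1.47, 1.5], [-3.14, 3.14]. Speed limits (rad/s): [2.57, 2.57, 3.14, 3.14, 3.14, 3.14].

### API

Orientations are given as a unit quaternion [w, x, y, z].
In Python, from workcell import env gives the robot as it stands.
- The arm moves only by the tool carry_out, never from a script. Its argument "steps" is a list of rows, each a list of 3 entries, a list of its own where there are three numbers: the turn, a rotation vector about the tool's x, y, z in degrees, then the shift along the tool's x, y, z in cm, then the closure in counts, from 0 (fully open) to 255 (shut). A call has exactly 8 rows; each row is the pose to reach, as a shift and turn from the pose commanded when the call began, along the tool's axes at that moment; what a row does not reach only later rows make up. A row lasts 1/8 s, in which the tool goes at most 62.5 mm and 10.7 degrees, less where a joint would pass 70% of its speed; a pose out of reach is approached as far as the arm can. A call with a gripper value outside its range is refused whole. The fingers move at their own pace and stop on an object; "force" is the grip in N (left out, the last holds). Time passes only in rows, so rows that repeat a pose let the fingers close, or fill a call up. It gives the time, the measured TCP pose, the force, the opening and the grip force at its end, in the units of the state.
- env.get_state(): the state, without advancing time (a new reading comes with each control period).
- env.read_camera(name): name is "scene" or "side" or "wrist"; returns (picture, depth): 480x640x3 uint8, red, green, blue; 480x640 float32, m along the optical axis (not along the pixel's ray), 0 where there is no reading.
- env.get_calibration(name): a dict with "fx", "fy", "cx", "cy" (pixels), "origin" and "orientation" of the camera in the world. Camera axes: x right, y up, looking along -z (the intrinsics and any distortion apply to the point x, -y, -z); pixel columns grow to the right and rows downward; lengths in m; the calibration is good to about 2 mm. A picture is of the moment at which its call begins: read the wrist's pose just before it. get_calibration takes no time and is no camera call; for the wrist camera it gives the pose at the moment of the call.
- env.hand_in(): hands the job in; it is judged then, once.
The state is a dict: "clock": time; "joint_pos": joint angles; "qvel": joint speeds; "tau": joint torques, N m; "tcp_pos": TCP position; "orientation": TCP orientation; "wrist_force": force on the tool from outside, world axes, zero at the start; "ft_torque": the same for the moment, N m; "finger_gap": finger opening in m; "grip_force": force on a finger pad.
Only numpy, scipy, OpenCV 4.12 (cv2) and the standard library are available. Lean on these libraries where they do the work, as an engineer would, in place of code of your own. Each camera call takes 0.05 s, during which the arm holds its last target. There are 200 camera calls.

## Working session

There is one attempt and no reset: what is moved stays moved. The work goes in short steps, Python scripts to look and compute and a tool call to move; the robot and the scene stay as the last step left them, time stands still between calls to the robot, and variables do not carry over. Pictures are saved under pics/ and viewed, at most 10 in all, crops included, and the job is handed in when it is done.

Besides the shell and the picture viewer there is one more tool, called after ">>>" by a JSON object that holds its "api" and its "payload". carry_out: Moves the arm, as the interface text tells. Its arguments: {"type":"object","properties":{"steps":{"type":"array","items":{"type":"array"}},"force":{"type":"number"}},"required":["steps"]}

```bash
mkdir -p pics; ls
cat > h.py <<'E'
import numpy as np, cv2
from scipy.spatial.transform import Rotation as R
from workcell import env
def q2R(q): return R.from_quat([q[1],q[2],q[3],q[0]])
def pt(cal,u,v,d):
    p=np.array([(u-cal['cx'])/cal['fx']*d,-(v-cal['cy'])/cal['fy']*d,-d])
    return np.array(cal['origin'])+q2R(cal['orientation']).apply(p)
def ray_z(cal,u,v,z):
    o=np.array(cal['origin']); d=pt(cal,u,v,1.)-o
    return o+d*(z-o[2])/d[2]
E
python3 - <<'E'
from h import *
for n in ['scene','side']:
    p,d=env.read_camera(n); cv2.imwrite(f'pics/{n}.png',p[:,:,::-1]); np.save(f'pics/{n}_d.npy',d); print(n,env.get_calibration(n))
print(env.get_state(), env.hold_point_z)
E
```

```text
pics
scene {'fx': 552.9372132138751, 'fy': 552.9372132138751, 'cx': 322.1501078304703, 'cy': 239.61652665582625, 'origin': array([-0.01013549, -0.16081508,  0.82285266]), 'orientation': array([ 0.6825173 ,  0.23215729, -0.21699523, -0.65816882])}
side {'fx': 471.08166126389915, 'fy': 471.08166126389915, 'cx': 323.5832599475789, 'cy': 238.04339383332402, 'origin': array([ 0.12486133, -0.40625021,  0.7294709 ]), 'orientation': array([ 0.81691777,  0.28729527, -0.16078201, -0.47355668])}
{'clock': 0.1, 'joint_pos': array([1.04735528e+00, 3.13955622e-01, 4.51096465e-02, 1.30363373e+00,
       1.35069136e-05, 1.43118594e+00]), 'qvel': array([-0.00054349, -0.00016705,  0.00244133,  0.00069729,  0.00083268,
       -0.00068679]), 'tau': array([ 3.05049674e-03, -4.81723988e+01,  2.99244726e+01,  1.27037993e-02,
       -5.43128363e-05,  2.29885273e-06]), 'tcp_pos': array([0.21510122, 0.53275382, 0.23048779]), 'orientation': array([-2.80344075e-04,  1.90739346e-01,  9.81640359e-01, -7.93659230e-04]), 'wrist_force': array([ 0.47166059, -0.59064232,  0.10091731]), 'ft_torque': array([-0.0162176 , -0.04786849, -0.01120991]), 'grip_force': 0.0, 'finger_gap': 0.08579038745037142} 0.0187
```

View pics/scene.png

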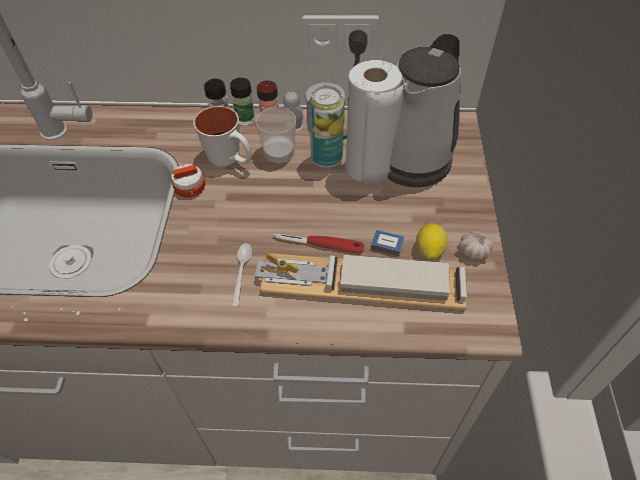

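View pics/side.png

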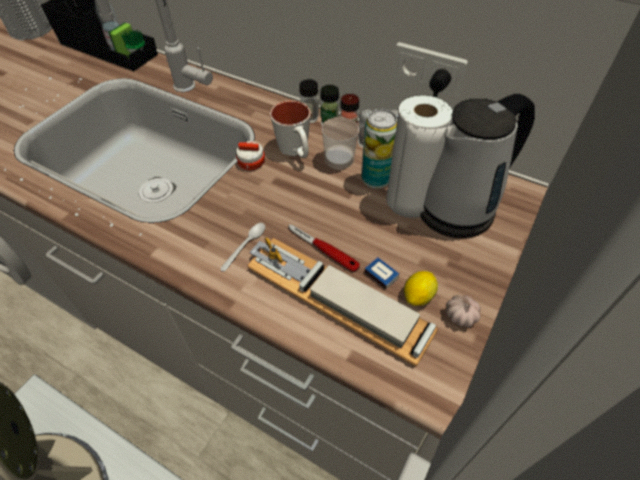

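The scene shows the holder from about (262,272) to (466,287). The wing nut is near (282,265), the sliding jaw near (331,273) and the fixed jaw near (461,284). Next I'll look at an enlarged crop.

Run:
```python
from h import *
p=cv2.imread('pics/scene.png')
c=cv2.resize(p[235:319,250:350],None,fx=7,fy=7,interpolation=cv2.INTER_CUBIC)[:590]
cv2.imwrite('pics/c1.png',c)
cal=env.get_calibration('scene');
for (u,v,z) in [(262,292,.018),(465,307,.018),(264,256,.018),(282,265,.05),(331,273,.037),(461,284,.037)]: print(u,v,ray_z(cal,u,v,z).round(4))
```

```text
262 292 [ 0.4817 -0.0312  0.018 ]
465 307 [ 0.464  -0.3727  0.018 ]
264 256 [ 0.5568 -0.0269  0.018 ]
282 265 [ 0.5166 -0.0647  0.05  ]
331 273 [ 0.5118 -0.1479  0.037 ]
461 284 [ 0.497  -0.3661  0.037 ]
```

View pics/c1.png

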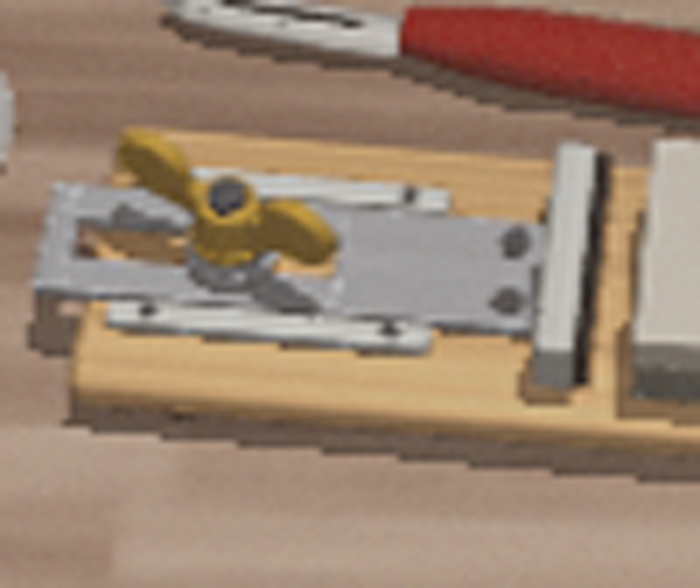

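The wing nut's stud top is at about px (283,262), with its wings running left-back and right-front. The jaw back is near px (326,272). I'll bring the arm above it for a close look.

>>> {"api": "carry_out", "payload": {"steps": [[[0, 0, 9], [-4, -3.5, 0], 165], [[0, 0, 18], [-8, -7, 0], 165], [[0, 0, 27], [-12, -10.5, 0], 165], [[0, 0, 36], [-16, -14, 0], 165], [[0, 0, 45], [-20, -17.5, 0], 165], [[0, 0, 54], [-24, -21, 0], 165], [[0, 0, 63], [-28, -24.5, 0], 165], [[0, 0, 71], [-31, -28, 0], 165]]}}

```text
clock: 1.1
tcp_pos: [0.3986, 0.1557, 0.2311]
orientation: [0.0, 0.727, 0.686, 0.0]
wrist_force: [0.8, -0.8, 0.4]
finger_gap: 0.0304
grip_force: 0.0
```

```bash
cat >> h.py <<'E'
def toward(target):
    "shift to world target in tool axes, cm"
    s=env.get_state(); r=q2R(s['orientation'])
    return (r.inv().apply(np.array(target)-s['tcp_pos'])*100).round(2)
def show():
    s=env.get_state(); r=q2R(s['orientation']).as_matrix()
    print('t',round(s['clock'],2),'tcp',s['tcp_pos'].round(4),'yaw_y',np.degrees(np.arctan2(r[1,1],r[0,1])).round(2),'zax',r[:,2].round(3),'j6',s['joint_pos'][5].round(3),'F',s['wrist_force'].round(2),'T',s['ft_torque'].round(3),'gap',round(s['finger_gap'],4))
E
python3 -c "
from h import *
show(); print(toward([.515,-.12,.23]))"
```

```text
t 1.1 tcp [0.3986 0.1557 0.2311] yaw_y -3.3 zax [ 0.  0. -1.] j6 1.813 F [ 0.85 -0.83  0.43] T [-0.024  0.005 -0.01 ] gap 0.0304
[-26.86  13.21   0.11]
```

>>> {"api": "carry_out", "payload": {"steps": [[[0, 0, 0], [-4.5, 2.2, 0], 165], [[0, 0, 0], [-9, 4.4, 0], 165], [[0, 0, 0], [-13.5, 6.6, 0], 165], [[0, 0, 0], [-18, 8.8, 0], 165], [[0, 0, 0], [-22.5, 11, 0], 165], [[0, 0, 0], [-27, 13.2, 0], 165], [[0, 0, 0], [-27, 13.2, 0], 165], [[0, 0, 0], [-27, 13.2, 0], 165]]}}

```text
clock: 2.1
tcp_pos: [0.515, -0.1187, 0.2307]
orientation: [-0.001, 0.726, 0.688, -0.0]
wrist_force: [0.2, 0.1, 0.3]
finger_gap: 0.0301
grip_force: 0.0
```

```bash
python3 -c "
from h import *
import pickle
show(); c=env.get_calibration('wrist'); p,d=env.read_camera('wrist'); pickle.dump((c,d),open('w1.pkl','wb'))
cv2.imwrite('pics/w1.png',p[:,:,::-1]); print(c)"
```

```text
t 2.1 tcp [ 0.515  -0.1187  0.2307] yaw_y -3.02 zax [-0.002  0.001 -1.   ] j6 1.245 F [0.23 0.12 0.26] T [0.015 0.003 0.023] gap 0.0301
{'fx': 388.92887361167874, 'fy': 388.92887361167874, 'cx': 322.37552389683987, 'cy': 241.0782436616207, 'origin': array([ 0.51742938, -0.05180731,  0.37402032]), 'orientation': array([ 0.99070927, -0.13335722,  0.00363147, -0.02641591])}
```

View pics/w1.png

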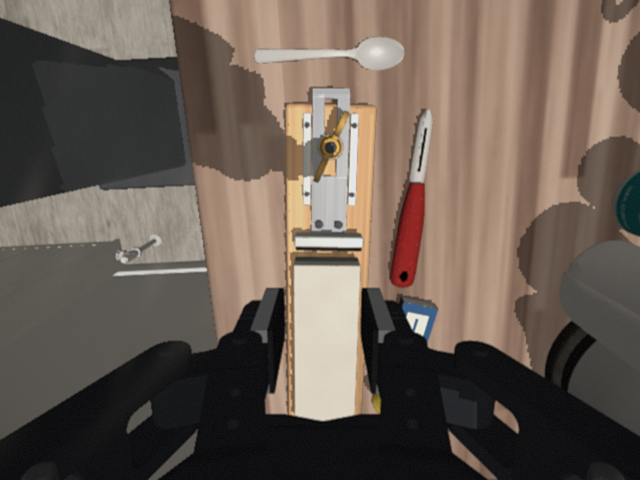

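The wrist view shows the stud top at (331,148) and the wing tips at (347,113) and (318,180). The jaw's back edge runs (297,235)–(361,237), the base's side edges at (287,150) and (374,150), and its +y end at row 105.

Run:
```python
from h import *
import pickle
c,d=pickle.load(open('w1.pkl','rb'))
for n,u,v,z in [('stud',331,148,.048),('tipA',347,113,.053),('tipB',318,180,.053),('jbL',297,235,.037),('jbR',361,237,.037),('jfL',297,248,.037),('cornL',287,105,.018),('cornR',375,107,.018),('Llow',287,240,.018),('Rlow',369,240,.018),('strapL',312,88,.022),('strapR',350,88,.022),('stoneTL',294,259,.045),('stoneTR',359,260,.045)]:
    print(n,ray_z(c,u,v,z).round(4), 'depth pt',pt(c,u,v,d[v,u]).round(4))
p=cv2.imread('pics/w1.png'); cv2.imwrite('pics/w1c.png',cv2.resize(p[80:270,270:390],None,fx=3.1,fy=3.1,interpolation=cv2.INTER_CUBIC))
```

```text
stud [ 0.5238 -0.0628  0.048 ] depth pt [ 0.5238 -0.0628  0.0494]
tipA [ 0.5375 -0.0366  0.053 ] depth pt [ 0.5376 -0.0366  0.0525]
tipB [ 0.5119 -0.0876  0.053 ] depth pt [ 0.5119 -0.0877  0.052 ]
jbL [ 0.4901 -0.1372  0.037 ] depth pt [ 0.4897 -0.1384  0.0325]
jbR [ 0.5472 -0.1421  0.037 ] depth pt [ 0.5473 -0.1424  0.0361]
jfL [ 0.4892 -0.1493  0.037 ] depth pt [ 0.4891 -0.1497  0.0356]
cornL [ 0.4881 -0.0256  0.018 ] depth pt [ 0.488  -0.0256  0.0174]
cornR [ 0.5642 -0.0313  0.018 ] depth pt [ 0.5644 -0.0312  0.016 ]
Llow [ 0.4787 -0.1464  0.018 ] depth pt [ 0.4785 -0.147   0.0158]
Rlow [ 0.5564 -0.1506  0.018 ] depth pt [ 0.5564 -0.1505  0.0182]
strapL [ 0.5106 -0.0135  0.022 ] depth pt [ 0.5102 -0.0111  0.0008]
strapR [ 0.5428 -0.0152  0.022 ] depth pt [ 0.5443 -0.013   0.0013]
stoneTL [ 0.4865 -0.157   0.045 ] depth pt [ 0.4841 -0.1651  0.0197]
stoneTR [ 0.5442 -0.161   0.045 ] depth pt [ 0.5463 -0.1698  0.0186]
```

View pics/w1c.png

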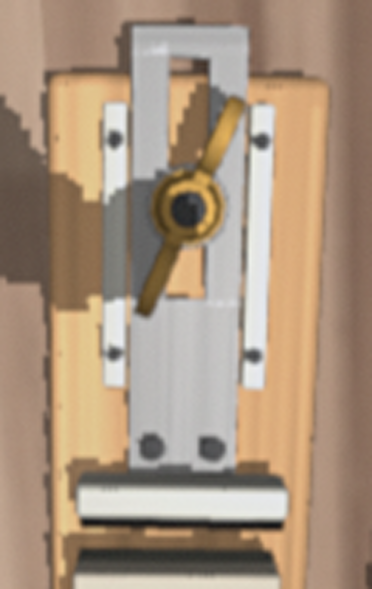

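>>> {"api": "carry_out", "payload": {"steps": [[[0, 0, 1.2], [-0.3, 0.4, 3], 255], [[0, 0, 1.2], [-0.3, 0.4, 6], 255], [[0, 0, 1.2], [-0.3, 0.4, 9], 255], [[0, 0, 1.2], [-0.3, 0.4, 12], 255], [[0, 0, 1.2], [-0.3, 0.4, 14], 255], [[0, 0, 1.2], [-0.3, 0.4, 16], 255], [[0, 0, 1.2], [-0.3, 0.4, 17], 255], [[0, 0, 1.2], [-0.3, 0.4, 17], 255]]}}

```text
clock: 3.15
tcp_pos: [0.5189, -0.1212, 0.061]
orientation: [-0.001, 0.732, 0.681, -0.0]
wrist_force: [-1.1, 0.5, 0.2]
finger_gap: 0.0
grip_force: 0.0
```

```bash
python3 -c "
from h import *
import pickle
show(); print(toward([.5194,-.1220,.028]))
c,d=pickle.load(open('w1.pkl','rb'))
for u,v in [(319,224),(338,224),(329,215),(329,224),(319,226)]: print(pt(c,u,v,d[v,u]).round(4))
p,_=env.read_camera('wrist'); cv2.imwrite('pics/w2.png',p[:,:,::-1])"
```

```text
t 3.15 tcp [ 0.5189 -0.1212  0.061 ] yaw_y -4.12 zax [-0.001  0.001 -1.   ] j6 1.262 F [-1.05  0.54  0.25] T [ 0.016  0.012 -0.03 ] gap 0.0
[-0.08  0.06  3.3 ]
[ 0.5101 -0.1307  0.0259]
[ 0.5275 -0.1322  0.0237]
[ 0.5196 -0.1233  0.0235]
[ 0.5192 -0.1319  0.0229]
[ 0.5099 -0.1329  0.0249]
```

View pics/w2.png

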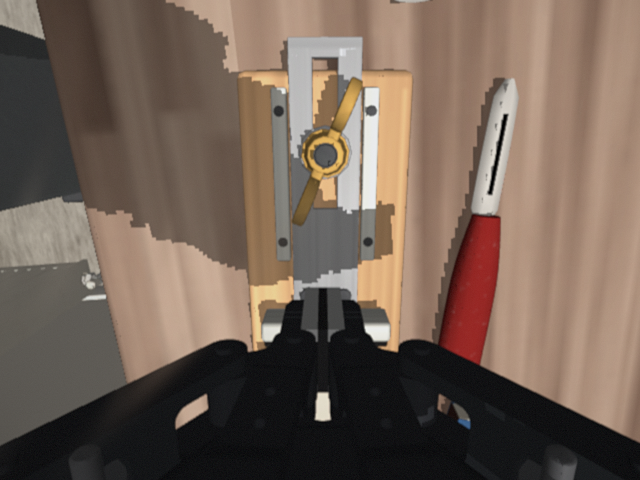

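The closed fingertips hang just behind the jaw back, centred across it (col 323 against 326). I'll lower them and push.

>>> {"api": "carry_out", "payload": {"steps": [[[0, 0, 0], [0, 0, 1.2], 255], [[0, 0, 0], [0, 0, 2.4], 255], [[0, 0, 0], [0, 0, 3.1], 255], [[0, 0, 0], [0, 0, 3.2], 255], [[0, 0, 0], [-0.4, 0, 3.2], 255], [[0, 0, 0], [-0.8, 0, 3.2], 255], [[0, 0, 0], [-1.2, 0, 3.2], 255], [[0, 0, 0], [-1.6, 0, 3.2], 255]]}}

```text
clock: 4.2
tcp_pos: [0.5186, -0.1385, 0.0295]
orientation: [0.0, 0.732, 0.681, 0.0]
wrist_force: [1.2, 0.2, -0.1]
finger_gap: 0.0004
grip_force: 0.6
```

```bash
python3 -c "
from h import *
show()"
```

```text
t 4.2 tcp [ 0.5186 -0.1385  0.0295] yaw_y -4.19 zax [ 0.001  0.    -1.   ] j6 1.233 F [ 1.16  0.15 -0.07] T [ 0.287 -0.146  0.057] gap 0.0004
```

>>> {"api": "carry_out", "payload": {"steps": [[[0, 0, 0], [-0.2, 0, 0], 255], [[0, 0, 0], [-0.4, 0, 0], 255], [[0, 0, 0], [-0.6, 0, 0], 255], [[0, 0, 0], [-0.8, 0, 0], 255], [[0, 0, 0], [-1.0, 0, 0], 255], [[0, 0, 0], [-1.2, 0, 0], 255], [[0, 0, 0], [-1.4, 0, 0], 255], [[0, 0, 0], [-1.4, 0, 0], 255]]}}

```text
clock: 5.2
tcp_pos: [0.5177, -0.1517, 0.0295]
orientation: [-0.0, 0.732, 0.681, 0.001]
wrist_force: [2.1, 5.7, 2.3]
finger_gap: -0.0002
grip_force: 2.4
```

```bash
python3 -c "
from h import *
show()"
```

```text
t 5.2 tcp [ 0.5177 -0.1517  0.0295] yaw_y -4.16 zax [ 0.001  0.001 -1.   ] j6 1.209 F [2.08 5.7  2.25] T [ 0.946 -0.373  0.034] gap -0.0002
```

Contact force is about 6 N, which fits sliding the stone. I'll continue in small steps.

>>> {"api": "carry_out", "payload": {"steps": [[[0, 0, 0], [-0.1, 0, 0], 255], [[0, 0, 0], [-0.2, 0, 0], 255], [[0, 0, 0], [-0.3, 0, 0], 255], [[0, 0, 0], [-0.35, 0, 0], 255], [[0, 0, 0], [-0.4, 0, 0], 255], [[0, 0, 0], [-0.45, 0, 0], 255], [[0, 0, 0], [-0.5, 0, 0], 255], [[0, 0, 0], [-0.5, 0, 0], 255]]}}

```text
clock: 6.2
tcp_pos: [0.5174, -0.1551, 0.0295]
orientation: [-0.001, 0.732, 0.681, 0.002]
wrist_force: [3.1, 9.3, 4.0]
finger_gap: 0.0003
grip_force: 4.9
```

```bash
python3 -c "
from h import *
show()"
```

```text
t 6.2 tcp [ 0.5174 -0.1551  0.0295] yaw_y -4.1 zax [ 0.001  0.004 -1.   ] j6 1.2 F [3.13 9.34 3.98] T [ 1.92  -0.549 -0.004] gap 0.0003
```

>>> {"api": "carry_out", "payload": {"steps": [[[0, 0, 0], [-0.05, 0, 0], 255], [[0, 0, 0], [-0.1, 0, 0], 255], [[0, 0, 0], [-0.15, 0, 0], 255], [[0, 0, 0], [-0.2, 0, 0], 255], [[0, 0, 0], [-0.2, 0, 0], 255], [[0, 0, 0], [-0.2, 0, 0], 255], [[0, 0, 0], [-0.2, 0, 0], 255], [[0, 0, 0], [-0.2, 0, 0], 255]]}}

```text
clock: 7.2
tcp_pos: [0.5174, -0.1552, 0.0295]
orientation: [-0.002, 0.731, 0.682, 0.003]
wrist_force: [3.3, 16.1, 5.0]
finger_gap: -0.0003
grip_force: 7.9
```

```bash
python3 -c "
from h import *
show()
p,_=env.read_camera('scene'); cv2.imwrite('pics/s2.png',cv2.resize(p[235:319,310:480,::-1],None,fx=4.5,fy=4.5,interpolation=cv2.INTER_CUBIC))"
```

```text
t 7.2 tcp [ 0.5174 -0.1552  0.0295] yaw_y -4.02 zax [ 0.002  0.007 -1.   ] j6 1.197 F [ 3.28 16.13  5.03] T [ 3.093 -0.784  0.047] gap -0.0003
```

View pics/s2.png

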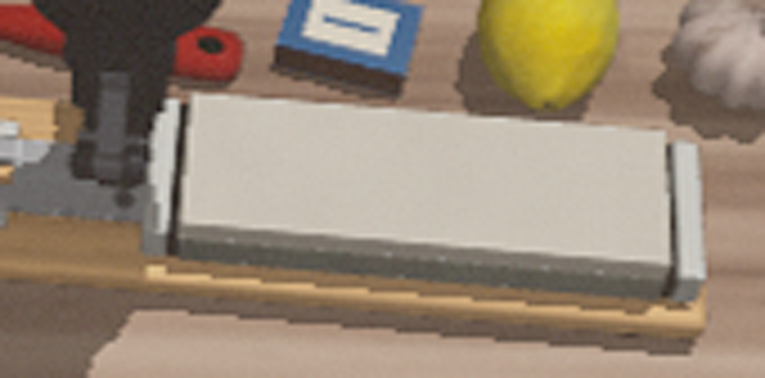

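The stone is snug: rubber meets it at both ends and the push stopped dead at 16 N. I'll back off and rise.

>>> {"api": "carry_out", "payload": {"steps": [[[0, 0, 0], [0.4, 0, 0], 255], [[0, 0, 0], [0.8, 0, 0], 255], [[0, 0, 0], [1.2, 0, 0], 255], [[0, 0, 0], [1.2, 0, -1.5], 255], [[0, 0, 0], [1.2, 0, -3], 255], [[0, 0, 0], [1.2, 0, -4.5], 255], [[0, 0, 0], [1.2, 0, -6], 255], [[0, 0, 0], [1.2, 0, -6.5], 255]]}}

```text
clock: 8.25
tcp_pos: [0.5185, -0.1476, 0.096]
orientation: [0.001, 0.733, 0.681, 0.001]
wrist_force: [-0.3, 0.2, -0.0]
finger_gap: -0.0003
grip_force: 0.0
```

```bash
python3 -c "
from h import *
show(); print(toward([.5237,-.0632,.09]))"
```

```text
t 8.25 tcp [ 0.5185 -0.1476  0.096 ] yaw_y -4.19 zax [ 0.002 -0.001 -1.   ] j6 1.218 F [-0.27  0.21 -0.01] T [-0.021 -0.017  0.012] gap -0.0003
[ 8.45 -0.1   0.59]
```

>>> {"api": "carry_out", "payload": {"steps": [[[0, 0, -10], [1.4, 0, 0], 154], [[0, 0, -20], [2.8, 0, 0], 154], [[0, 0, -30], [4.2, 0, 0.2], 154], [[0, 0, -40], [5.6, 0, 0.3], 154], [[0, 0, -50], [7, -0.1, 0.4], 154], [[0, 0, -60], [8, -0.1, 0.5], 154], [[0, 0, -70], [8.4, -0.1, 0.6], 154], [[0, 0, -80], [8.4, -0.1, 0.6], 154]]}}

```text
clock: 9.25
tcp_pos: [0.5225, -0.0628, 0.088]
orientation: [-0.0, 0.12, 0.993, 0.0]
wrist_force: [-0.0, 0.3, 0.2]
finger_gap: 0.0338
grip_force: 0.0
```

```bash
python3 -c "
from h import *
show(); print(toward([.5237,-.0632,.09]))"
```

```text
t 9.25 tcp [ 0.5225 -0.0628  0.088 ] yaw_y 76.18 zax [-0.001  0.    -1.   ] j6 -0.031 F [-0.02  0.33  0.18] T [ 0.019 -0.038 -0.031] gap 0.0338
[-0.13 -0.01 -0.2 ]
```

>>> {"api": "carry_out", "payload": {"steps": [[[0, 0, -10.5], [-0.1, 0, 0], 154], [[0, 0, -21], [-0.1, 0, 0], 154], [[0, 0, -31.5], [-0.1, 0, 0], 154], [[0, 0, -42], [-0.1, 0, 0], 154], [[0, 0, -52], [-0.1, 0, 0.5], 154], [[0, 0, -54], [-0.1, 0, 1.6], 154], [[0, 0, -54], [-0.1, 0, 3.4], 154], [[0, 0, -54], [-0.1, 0, 5.3], 154]]}}

```text
clock: 10.25
tcp_pos: [0.5236, -0.0635, 0.0343]
orientation: [-0.0, -0.339, 0.941, 0.0]
wrist_force: [-0.5, -0.9, 0.0]
finger_gap: 0.034
grip_force: 0.0
```

```bash
python3 -c "
from h import *
show(); print(toward([.5237,-.0632,.034]))
p,_=env.read_camera('wrist'); cv2.imwrite('pics/w3.png',p[:,:,::-1])"
```

```text
t 10.25 tcp [ 0.5236 -0.0635  0.0343] yaw_y 129.66 zax [-0.  0. -1.] j6 -0.965 F [-0.48 -0.9   0.02] T [-0.002 -0.032 -0.004] gap 0.034
[-0.03  0.01  0.03]
```

View pics/w3.png

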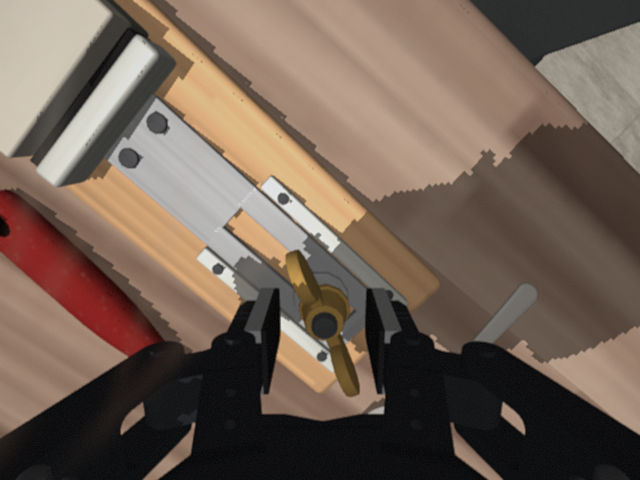

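The nut sits centred between the fingers (hub at col 324, finger midpoint about 321), with the wings clear of them. I'll start stroke one.

>>> {"api": "carry_out", "payload": {"steps": [[[0, 0, 10], [0, 0, 0], 154], [[0, 0, 20], [0, 0, 0], 154], [[0, 0, 30], [0, 0, 0], 154], [[0, 0, 40], [0, 0, 0], 154], [[0, 0, 50], [0, 0, 0], 154], [[0, 0, 60], [0, 0, 0], 154], [[0, 0, 70], [0, 0, 0], 154], [[0, 0, 80], [0, 0, 0], 154]]}}

```text
clock: 11.3
tcp_pos: [0.5231, -0.0632, 0.0349]
orientation: [-0.001, 0.347, 0.938, 0.0]
wrist_force: [-0.3, 0.3, -0.2]
finger_gap: 0.0337
grip_force: 0.3
```

```bash
python3 -c "
from h import *
show(); print(toward([.5237,-.0632,.034]))"
```

```text
t 11.3 tcp [ 0.5231 -0.0632  0.0349] yaw_y 49.37 zax [-0.001  0.001 -1.   ] j6 0.436 F [-0.35  0.28 -0.17] T [ 0.156  0.121 -0.029] gap 0.0337
[-0.04  0.04  0.09]
```

>>> {"api": "carry_out", "payload": {"steps": [[[0, 0, 10], [0, 0, 0], 154], [[0, 0, 20], [0, 0, 0.1], 154], [[0, 0, 30], [0, 0, 0.1], 154], [[0, 0, 40], [0, 0, 0.1], 154], [[0, 0, 50], [0, 0, 0.1], 154], [[0, 0, 60], [0, 0, 0.1], 154], [[0, 0, 70], [0, 0, 0.1], 154], [[0, 0, 80], [0, 0, 0.1], 154]]}}

```text
clock: 12.3
tcp_pos: [0.5236, -0.0633, 0.0341]
orientation: [-0.0, 0.869, 0.495, -0.0]
wrist_force: [-0.6, 1.0, -0.7]
finger_gap: 0.034
grip_force: 0.3
```

>>> {"api": "carry_out", "payload": {"steps": [[[0, 0, 10], [0, 0, 0], 154], [[0, 0, 20], [0, 0, 0], 154], [[0, 0, 30], [0, 0, 0], 154], [[0, 0, 40], [0, 0, 0], 154], [[0, 0, 48], [0, 0, 0], 154], [[0, 0, 48], [0, 0, 0], 154], [[0, 0, 44], [0, 0, 0], 154], [[0, 0, 40], [0, 0, 0], 154]]}}

```text
clock: 13.3
tcp_pos: [0.5236, -0.0635, 0.0342]
orientation: [-0.0, 0.985, 0.174, -0.0]
wrist_force: [-0.6, -0.1, -0.5]
finger_gap: 0.0338
grip_force: 0.0
```

```bash
python3 -c "
from h import *
show(); print(toward([.5237,-.0632,.09]))"
```

```text
t 13.3 tcp [ 0.5236 -0.0635  0.0342] yaw_y -69.95 zax [-0.  0. -1.] j6 2.519 F [-0.63 -0.07 -0.5 ] T [-0.013 -0.023  0.015] gap 0.0338
[ 0.02 -0.03 -5.58]
```

>>> {"api": "carry_out", "payload": {"steps": [[[0, 0, 0], [0, 0, -2], 154], [[0, 0, 0], [0, 0, -4], 154], [[0, 0, 0], [0, 0, -5], 154], [[0, 0, -10], [0, 0, -5], 154], [[0, 0, -20], [0, 0, -5], 154], [[0, 0, -30], [0, 0, -5], 154], [[0, 0, -40], [0, 0, -5], 154], [[0, 0, -50], [0, 0, -5], 154]]}}

```text
clock: 14.3
tcp_pos: [0.5235, -0.0635, 0.0839]
orientation: [-0.0, 0.818, 0.575, -0.0]
wrist_force: [-0.8, -0.5, -0.4]
finger_gap: 0.0337
grip_force: 0.0
```

>>> {"api": "carry_out", "payload": {"steps": [[[0, 0, -10], [0, 0, 0], 154], [[0, 0, -20], [0, 0, 0], 154], [[0, 0, -30], [0, 0, 0], 154], [[0, 0, -40], [0, 0, 0], 154], [[0, 0, -50], [0, 0, 0], 154], [[0, 0, -60], [0, 0, 0], 154], [[0, 0, -70], [0, 0, 0], 154], [[0, 0, -80], [0, 0, 0], 154]]}}

```text
clock: 15.3
tcp_pos: [0.5235, -0.0635, 0.0839]
orientation: [-0.0, 0.257, 0.966, 0.0]
wrist_force: [1.0, 0.0, -0.2]
finger_gap: 0.0336
grip_force: 0.0
```

>>> {"api": "carry_out", "payload": {"steps": [[[0, 0, -10], [0, 0, 0], 154], [[0, 0, -20], [0, 0, 0], 154], [[0, 0, -30], [0, 0, 0], 154], [[0, 0, -40], [0, 0, 0], 154], [[0, 0, -50], [0, 0, 0], 154], [[0, 0, -60], [0, 0, 0], 154], [[0, 0, -66], [0, 0, 0], 154], [[0, 0, -66], [0, 0, 0], 154]]}}

```text
clock: 16.3
tcp_pos: [0.5235, -0.0635, 0.0839]
orientation: [-0.0, -0.307, 0.952, 0.0]
wrist_force: [-0.4, -0.0, 0.5]
finger_gap: 0.0338
grip_force: 0.0
```

```bash
python3 -c "
from h import *
show(); print(toward([.5237,-.0632,.031]))
c=env.get_calibration('wrist');p,d=env.read_camera('wrist'); cv2.imwrite('pics/w4.png',p[:,:,::-1])
import pickle;pickle.dump((c,d),open('w4.pkl','wb'))"
```

```text
t 16.3 tcp [ 0.5235 -0.0635  0.0839] yaw_y 125.79 zax [-0.001  0.    -1.   ] j6 -0.898 F [-0.4  -0.05  0.5 ] T [ 0.021  0.014 -0.005] gap 0.0338
[-0.04  0.01  5.29]
```

View pics/w4.png

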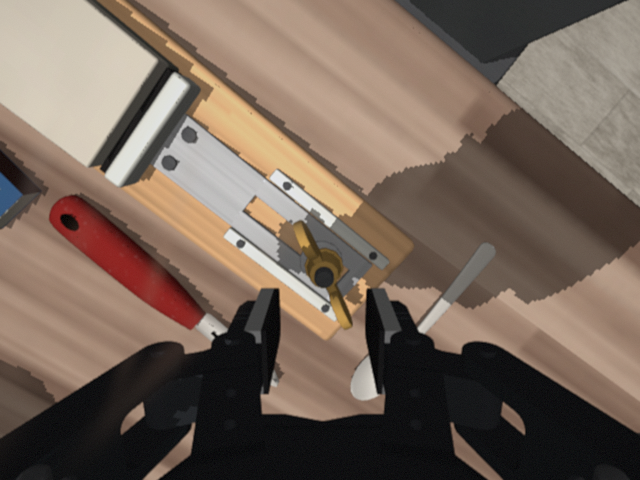

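The half turn worked. The wing tips are now at (303,227) and (346,324), with the stud at (324,276) and the finger gap still clear. I'll work out the nut angle.

```bash
python3 -c "
from h import *
import pickle
c,d=pickle.load(open('w4.pkl','rb'))
a=ray_z(c,303,227,.05);b=ray_z(c,346,324,.05);print(a,b,ray_z(c,324,276,.048)); v=a-b
w=np.degrees(np.arctan2(v[1],v[0]))%180; print(w,'q',np.pi+np.radians(-4.2-w)%np.pi)"
```

```text
[ 0.50725367 -0.08565611  0.05      ] [ 0.53568562 -0.0393683   0.05      ] [ 0.52192176 -0.0629321   0.048     ]
58.43997281550436 q 5.189911538189293
```

>>> {"api": "carry_out", "payload": {"steps": [[[0, 0, 0], [0, 0, 1], 154], [[0, 0, 0], [0, 0, 2.2], 154], [[0, 0, 0], [0, 0, 3.4], 154], [[0, 0, 0], [0, 0, 4.4], 154], [[0, 0, 0], [0, 0, 5.2], 154], [[0, 0, 0], [0, 0, 5.2], 154], [[0, 0, 10], [0, 0, 5.2], 154], [[0, 0, 20], [0, 0, 5.2], 154]]}}

```text
clock: 17.35
tcp_pos: [0.5242, -0.0637, 0.0327]
orientation: [0.0, -0.135, 0.991, -0.0]
wrist_force: [0.4, 0.0, -0.2]
finger_gap: 0.0338
grip_force: 0.0
```

>>> {"api": "carry_out", "payload": {"steps": [[[0, 0, 10], [0, 0, 0], 154], [[0, 0, 20], [0, 0, 0], 154], [[0, 0, 30], [0, 0, 0], 154], [[0, 0, 40], [0, 0, 0], 154], [[0, 0, 50], [0, 0, 0], 154], [[0, 0, 60], [0, 0, 0], 154], [[0, 0, 70], [0, 0, 0], 154], [[0, 0, 80], [0, 0, 0], 154]]}}

```text
clock: 18.35
tcp_pos: [0.524, -0.0634, 0.0326]
orientation: [0.0, 0.534, 0.846, 0.0]
wrist_force: [0.3, 1.8, -1.4]
finger_gap: 0.0338
grip_force: 0.3
```

```bash
python3 -c "
from h import *
show()"
```

```text
t 18.35 tcp [ 0.524  -0.0634  0.0326] yaw_y 25.49 zax [ 0.  0. -1.] j6 0.853 F [ 0.32  1.84 -1.39] T [ 0.067  0.101 -0.037] gap 0.0338
```

>>> {"api": "carry_out", "payload": {"steps": [[[0, 0, 10], [0, 0, 0], 154], [[0, 0, 20], [0, 0, 0], 154], [[0, 0, 30], [0, 0, 0], 154], [[0, 0, 40], [0, 0, 0], 154], [[0, 0, 50], [0, 0, 0], 154], [[0, 0, 60], [0, 0, 0], 154], [[0, 0, 65], [0, 0, 0], 154], [[0, 0, 70], [0, 0, 0], 154]]}}

```text
clock: 19.35
tcp_pos: [0.5244, -0.0635, 0.0328]
orientation: [0.0, 0.922, 0.388, 0.001]
wrist_force: [0.0, -0.2, -0.5]
finger_gap: 0.0337
grip_force: 0.8
```

```bash
python3 -c "
from h import *
show()"
```

```text
t 19.35 tcp [ 0.5244 -0.0635  0.0328] yaw_y -44.34 zax [ 0.001  0.    -1.   ] j6 2.072 F [ 0.05 -0.19 -0.48] T [ 0.07  -0.088 -0.006] gap 0.0337
```

>>> {"api": "carry_out", "payload": {"steps": [[[0, 0, 4], [0, 0, 0], 154], [[0, 0, 8], [0, 0, 0], 154], [[0, 0, 11], [0, 0, 0], 154], [[0, 0, 14], [0, 0, 0], 154], [[0, 0, 16], [0, 0, 0], 154], [[0, 0, 18], [0, 0, 0], 154], [[0, 0, 18], [0, 0, 0], 154], [[0, 0, 18], [0, 0, 0], 154]]}}

```text
clock: 20.35
tcp_pos: [0.524, -0.0635, 0.0325]
orientation: [0.0, 0.971, 0.24, 0.0]
wrist_force: [-0.2, 1.0, 1.0]
finger_gap: 0.0338
grip_force: 1.4
```

```bash
python3 -c "
from h import *
for i in range(4): show(); env.read_camera('side')"
```

```text
t 20.35 tcp [ 0.524  -0.0635  0.0325] yaw_y -62.17 zax [ 0.  0. -1.] j6 2.383 F [-0.18  0.99  1.  ] T [0.135 0.028 0.041] gap 0.0338
t 20.4 tcp [ 0.524  -0.0635  0.0324] yaw_y -62.17 zax [ 0.  0. -1.] j6 2.383 F [0.69 0.72 0.79] T [ 0.203 -0.026  0.111] gap 0.034
t 20.45 tcp [ 0.524  -0.0635  0.0325] yaw_y -62.17 zax [ 0.  0. -1.] j6 2.383 F [-0.1   1.04  1.51] T [ 0.154 -0.028  0.05 ] gap 0.0337
t 20.5 tcp [ 0.5239 -0.0635  0.0324] yaw_y -62.18 zax [ 0.  0. -1.] j6 2.383 F [0.55 1.51 1.94] T [0.169 0.042 0.025] gap 0.0337
```

>>> {"api": "carry_out", "payload": {"steps": [[[0, 0, 2], [0, 0, 0], 154], [[0, 0, 4], [0, 0, 0], 154], [[0, 0, 6], [0, 0, 0], 154], [[0, 0, 6], [0, 0, 0], 154], [[0, 0, 6], [0, 0, 0], 154], [[0, 0, 0], [0, 0, 0], 154], [[0, 0, -8], [0, 0, 0], 154], [[0, 0, -12], [0, 0, 0], 154]]}}

```text
clock: 21.55
tcp_pos: [0.5235, -0.0638, 0.0319]
orientation: [0.0, 0.94, 0.342, -0.0]
wrist_force: [0.1, -0.1, 0.8]
finger_gap: 0.0335
grip_force: 0.0
```

>>> {"api": "carry_out", "payload": {"steps": [[[0, 0, 0], [0, 0, -1.5], 154], [[0, 0, 0], [0, 0, -3], 154], [[0, 0, 0], [0, 0, -5], 154], [[0, 0, 0], [0, 0, -7], 154], [[0, 0, 0], [0, 0, -9], 154], [[0, 0, 0], [0, 0, -12], 154], [[0, 0, 0], [0, 0, -15], 154], [[0, 0, 0], [0, 0, -15], 154]]}}

```text
clock: 22.55
tcp_pos: [0.5257, -0.0641, 0.1862]
orientation: [0.002, 0.94, 0.34, 0.003]
wrist_force: [0.5, 0.5, -0.3]
finger_gap: 0.0334
grip_force: 0.0
```

```bash
python3 -c "
from h import *
show()
c=env.get_calibration('wrist');p,d=env.read_camera('wrist')
import pickle;pickle.dump((c,d),open('w5.pkl','wb'))
cv2.imwrite('pics/w5.png',p[:,:,::-1])"
```

```text
t 22.55 tcp [ 0.5257 -0.0641  0.1862] yaw_y -50.24 zax [ 0.006 -0.002 -1.   ] j6 2.175 F [ 0.54  0.53 -0.33] T [-0.016 -0.006 -0.056] gap 0.0334
```

View pics/w5.png

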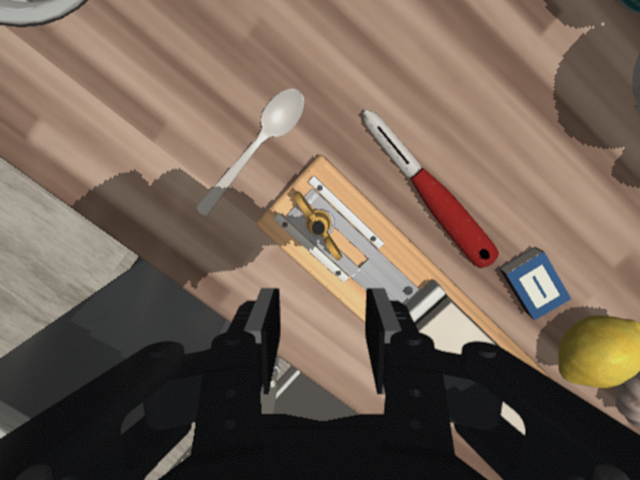

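The view is clear: wing tips at (295,194) and (340,259), stud at (318,227), and the spoon, peeler and matchbox are undisturbed. I'll check the nut angle, the jaw position and the heights.

```bash
python3 -c "
from h import *
import pickle
c,d=pickle.load(open('w5.pkl','rb'))
a=ray_z(c,295,194,.048);b=ray_z(c,340,259,.048);v=b-a
w=np.degrees(np.arctan2(v[1],v[0]))%180; print(w,'q',2*np.pi+np.radians(-4.2-w)%np.pi, ray_z(c,318,227,.048))
for s,e in [((300,160),(430,272)),((318,152),(420,262))]: pass
p,q=ray_z(c,410,311,.037),ray_z(c,436,283,.037); print('jaw back top edge',p,q)
for u,v in [(297,197),(301,205),(334,252),(338,256)]: print(d[v-2:v+3,u-2:u+3].min(), max(pt(c,x,y,d[y,x])[2] for x in range(u-3,u+4) for y in range(v-3,v+4)).round(4))
"
```

```text
73.5980417092763 q 8.06694598133863 [ 0.52403746 -0.06151056  0.048     ]
jaw back top edge [ 0.51569309 -0.1662656   0.037     ] [ 0.5469817  -0.16562402  0.037     ]
0.28191423 0.0503
0.2810782 0.0523
0.28939986 0.0523
0.29055294 0.052
```

```bash
python3 -c "
from h import *
print(env.hand_in())"
```

```text
the job is handed in; nothing more can be done
None
```

I pushed the jaw home until the stone was snug (it stopped dead at about 16 N), then tightened the wing nut to about 8.07 rad in two strokes (tight is 7.8 and up). I handed the job in at about 23 s with the hand clear and no small items seen to have moved; no verdict came back.

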